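Set the levelling foot of the tool-rest stand on its packing strip

TASK

Put the wooden packing strip flat on the bench under the levelling foot of the tool-rest stand, so that the whole round foot will stand on the wood, and let go of it. Then turn the foot's crank to screw it down until it just bears on the strip: in definite contact, but only lightly loaded, never driven down hard. Leave the other things on the bench where they are.

Things in the scene. Friction and masses are not known exactly. Their poses are not given: they have to be found in the camera images.
- stand: Grey cast stand, fixed. Origin at bench level (+-1 mm) under the screw's axis; x axis points from the screw to the casting, which fills x = 105 to 295 mm, 170 mm wide, 115 mm high, with a red top; above it a tool-rest bar (x = 205 mm, 180 mm along y, top 185 mm up). A 34 mm wide arm 50 to 72 mm up joins the casting to a 44 mm round boss round the screw, its top 74 mm up. Nothing at x < -22 mm.
- screw: Levelling screw, one upright piece in the boss: below, a round foot 44 mm across, 7 mm thick, on a 12 mm stem; on top a dark crank arm (16 mm wide, 66 to 78 mm above the foot's underside). Origin: centre of the foot's underside, on the screw's axis, 21 to 26 mm above the bench at the start; x points along the crank arm. Clockwise seen from above lowers it, 6 mm per full turn; it stays where left.
- pin (a point): Middle of the crank's upright round black handle pin, 16 mm across, 40 mm high, fixed to the crank arm 45 mm from the screw's axis (98 mm above the foot's underside). Pushing it round takes about 1 N while the foot is free; once the foot bears on wood the push needed climbs by roughly 0.2 N per newton of foot load, and the load by roughly 50 N per mm of descent.
- strip: Loose hardwood packing strip, 180 x 60 x 20 mm (x, y, z), about 0.15 kg, lying flat on the bench. Origin: centre of its underside; x along its length. Both ends are alike.
- bowl: Bystander: turned wooden bowl, 120 mm across, 55 mm high; origin under its centre.
- chuck_key: Bystander: steel T-shaped chuck key lying flat, 127 mm long with a 90 mm cross bar, 22 mm high; origin under its middle.
- tin: Bystander: grey jar with a steel lid, 66 mm across, 75 mm high; origin under its centre.
There are look-alikes about, which are no part of the job. Several things look just like the strip: the one meant starts farthest to the robot's left.

How it is judged:
By the outcome, as a careful person would: the job done as asked, in the order asked, and still so for the second after the job is handed in, with the robot touching nothing.
It also fails if it takes over 72 s, if anything falls off the work surface, if the arm or the gripper's body presses on something with over 40 N, if the wrist force passes 120 N, or if a joint passes its speed limit or range.

ROBOT

A 6-joint arm with a two-finger parallel gripper is mounted at the origin on the work surface. World frame = base frame: x ahead of the robot, y to its left, z up, the work surface at z = 0. Lengths are in m, angles in degrees, forces in N, time in s.
With the tool pointing down it reaches from about 0.2 to 0.875 m from the base axis. Payload 3.4 kg.
Tool frame: the origin (TCP) lies midway between the tips of the shut fingers; the grasp point (between the pads) lies 19 mm behind it; z points along the fingers, y is the line along which they close (so a half turn about z gives the same grasp; the last joint's range is limited). The gripper opens to 94 mm and grips with 3 to 60 N. Pads are 16 mm wide; open, the fingers measure 119 mm over their backs; the gripper's body (75 mm by 177 mm) begins 78 mm behind the grasp point.
Start: joints at [-83.537, 15.808, 86.224, -0, 77.962, -6.933], TCP at [0.133, -0.559, 0.205] pointing down, gripper open.
Joint ranges: [-165.64, 165.64], [-43.16, 119.46], [12.63, 154.43], [-67.54, 247.53], [6.08, 155.33], [-154.97, 154.97]. Speed limits (degrees/s): [147.25, 147.25, 180, 180, 180, 180].

INTERFACE

Orientations are given as [roll, pitch, yaw] about the fixed x, y, z axes, in that order (R = Rz(yaw) Ry(pitch) Rx(roll)).
In Python, from rig import env gives the robot as it stands.
- The arm moves only by the tool step_arm, never from a script. Its arguments are lists of equal length, an entry for each row: "offset": the shift along the world's x, y, z in m, a list of three; "angular": the turn, a rotation vector about the world's x, y, z in rad, a list of three; "jaw": the opening, from 0 (shut) to 1 (fully open). In form: {"offset": [[x, y, z], ...], "angular": [[rx, ry, rz], ...], "jaw": [jaw, ...]}. A call has 1 to 12 rows; each row is the pose to reach, as a shift and turn from the pose commanded when the call began; what a row does not reach only later rows make up. A row lasts 1/12 s, in which the tool goes at most 41.7 mm and 7.16 degrees, less where a joint would pass 70% of its speed; a pose out of reach is approached as far as the arm can. A call with a gripper value outside its range is refused whole. The fingers move at their own pace and stop on an object; "newtons" is the grip in N (left out, the last holds). Time passes only in rows, so rows that repeat a pose let the fingers close. It gives the time, the measured TCP pose, the force, the opening and the grip force at its end, in the units of the state.
- env.get_state(): the state, without advancing time (a new reading comes with each control period).
- env.read_camera(name): name is "side" or "top"; returns (picture, depth): 420x560x3 uint8, red, green, blue; 420x560 float32, m along the optical axis (not along the pixel's ray), 0 where there is no reading.
- env.camera_model(name): a dict with "fx", "fy", "cx", "cy" (pixels), "T" (4x4, takes a point from camera to world coordinates). Camera axes: x right, y up, looking along -z (the intrinsics and any distortion apply to the point x, -y, -z); pixel columns grow to the right and rows downward; lengths in m; the calibration is good to about 2 mm. A picture is of the moment at which its call begins. camera_model takes no time and is no camera call.
- env.close_job(): hands the job in; it is judged then, once.
Trained networks look in the newest picture that a camera, given by its name, has taken for a name from the list of things; names that differ only in an ending like _2 or _b are one class to them, and where a whole thing is asked for, a point or a joint stands for the part that bears it (a point fixed in the world has none). Each returns a list of dicts, best first, with "conf" (0 to 1); they miss things now and then, are a little off and sometimes report something else, mostly with a low value. They report only what shows in the picture. A call takes as long as a camera call. They do not tell look-alikes from the thing itself.
- env.outline_of(camera, query): "mask" (420x560 bool, what is visible of it) and "centre" ([row, column] in pixels, amid what is visible of it).
The state is a dict: "time": time; "q": joint angles; "joint_vel": joint speeds; "joint_efforts": joint torques, N m; "ee_pos": TCP position; "tool_rot": TCP orientation; "ft_force": force on the tool from outside, world axes, zero at the start; "wrist_torque": the same for the moment, N m; "opening": finger opening in m; "grasp_force": force on a finger pad.
Only numpy, scipy, OpenCV 4.12 (cv2) and the standard library are available. Lean on these libraries where they do the work, as an engineer would, in place of code of your own. Each camera call takes 0.05 s, during which the arm holds its last target. There are 200 camera calls.

## Working session

There is one attempt and no reset: what is moved stays moved. The work goes in short steps, Python scripts to look and compute and a tool call to move; the robot and the scene stay as the last step left them, time stands still between calls to the robot, and variables do not carry over. Pictures are saved under pics/ and viewed, at most 10 in all, crops included, and the job is handed in when it is done.

Besides the shell and the picture viewer there is one more tool, called after ">>>" by a JSON object that holds its "method" and its "body", one argument or row to a line. step_arm: Moves the arm, as the interface text tells. Its arguments: {"type":"object","properties":{"offset":{"type":"array","items":{"type":"array","items":{"type":"number"}}},"angular":{"type":"array","items":{"type":"array","items":{"type":"number"}}},"jaw":{"type":"array","items":{"type":"number"}},"newtons":{"type":"number"}},"required":["offset","angular","jaw"]}

```bash
mkdir -p pics; cat > h.py <<'E'
import numpy as np, cv2
from rig import env
def cloud(name, depth):
    m=env.camera_model(name); r,c=np.mgrid[0:420,0:560]
    p=np.stack([(c-m['cx'])/m['fx']*depth,-(r-m['cy'])/m['fy']*depth,-depth],-1)
    w=p@m['T'][:3,:3].T+m['T'][:3,3]; w[depth<=0]=np.nan; return w
def save(n,img): cv2.imwrite(n,cv2.cvtColor(img,cv2.COLOR_RGB2BGR))
E
python3 - <<'E'
from h import *
ims=[]
for n in ['top','side']:
    im,d=env.read_camera(n); w=cloud(n,d); np.save(n+'.npy',w); np.save(n+'_im.npy',im); ims.append(im)
    m=env.camera_model(n); print(n,m['T'][:3,3].round(3),{k:v for k,v in m.items() if k!='T'})
    for q in ['strip','stand','screw','pin','bowl','chuck_key','tin']:
        for o in env.outline_of(n,q):
            k=o['mask']; p=w[k]; p=p[~np.isnan(p[:,0])]
            if len(p): print(q,round(o['conf'],2),np.round(o['centre']),k.sum(),np.median(p,0).round(3),p.min(0).round(3),p.max(0).round(3))
save('pics/a.png',cv2.resize(np.vstack(ims),(800,1200))[:600]);save('pics/b.png',cv2.resize(ims[1],(800,600)))
print(env.get_state())
E
```

```text
top [ 0.351 -0.009  1.501] {'fx': 515.5312773955582, 'fy': 515.5312773955582, 'cx': 277.5105507080881, 'cy': 222.18903577667714}
strip 0.94 [304. 358.] 1397 [ 0.271 -0.25   0.02 ] [ 0.2   -0.342 -0.007] [ 0.344 -0.161  0.031]
strip 0.92 [170. 219.] 1353 [0.668 0.14  0.02 ] [ 0.577  0.099 -0.011] [0.766 0.185 0.032]
strip 0.66 [252. 197.] 1291 [0.426 0.21  0.019] [ 0.338  0.166 -0.005] [0.519 0.252 0.031]
stand 0.58 [139. 324.] 4792 [ 0.73  -0.154  0.112] [ 0.543 -0.296 -0.008] [ 0.894 -0.073  0.192]
stand 0.2 [250. 199.] 1351 [0.426 0.21  0.019] [ 0.338  0.164 -0.009] [0.519 0.255 0.031]
stand 0.19 [244. 395.] 306 [ 0.447 -0.368  0.015] [ 0.401 -0.416 -0.01 ] [ 0.515 -0.31   0.026]
screw 0.73 [191. 312.] 180 [ 0.581 -0.121  0.103] [ 0.553 -0.143  0.   ] [ 0.623 -0.101  0.147]
pin 0.57 [194. 311.] 140 [ 0.58  -0.121  0.104] [ 0.554 -0.143  0.095] [ 0.606 -0.101  0.146]
bowl 0.82 [164. 134.] 1358 [0.681 0.404 0.023] [ 0.614  0.335 -0.008] [0.742 0.468 0.063]
chuck_key 0.76 [242. 396.] 302 [ 0.453 -0.363  0.015] [ 0.404 -0.415 -0.01 ] [ 0.518 -0.308  0.026]
tin 0.93 [197. 412.] 515 [ 0.
[... 1011 characters left out ...]
657 -0.368  0.078]
{'time': 0.8, 'q': array([-8.35394027e+01,  1.58079684e+01,  8.62253014e+01, -2.29983300e-03,
        7.79627234e+01, -6.93217689e+00]), 'joint_vel': array([ 0.07168741, -0.02143427,  0.00185526,  0.01135523, -0.04856738,
        0.04654602]), 'joint_efforts': array([ 1.02908205e-03, -4.04396868e+01, -2.37486953e+01,  7.03736418e-02,
        2.45103630e-02, -4.59554101e-07]), 'ee_pos': array([ 0.1331728 , -0.55938914,  0.20548623]), 'tool_rot': array([1.79996294e+02, 2.71646182e-03, 1.33932537e+01]), 'ft_force': array([-0.67298797,  0.78426867, -0.21725241]), 'wrist_torque': array([-0.01510364, -0.06360738, -0.01255194]), 'grasp_force': 0.0, 'opening': 0.09398051294385318}
```

View pics/a.png

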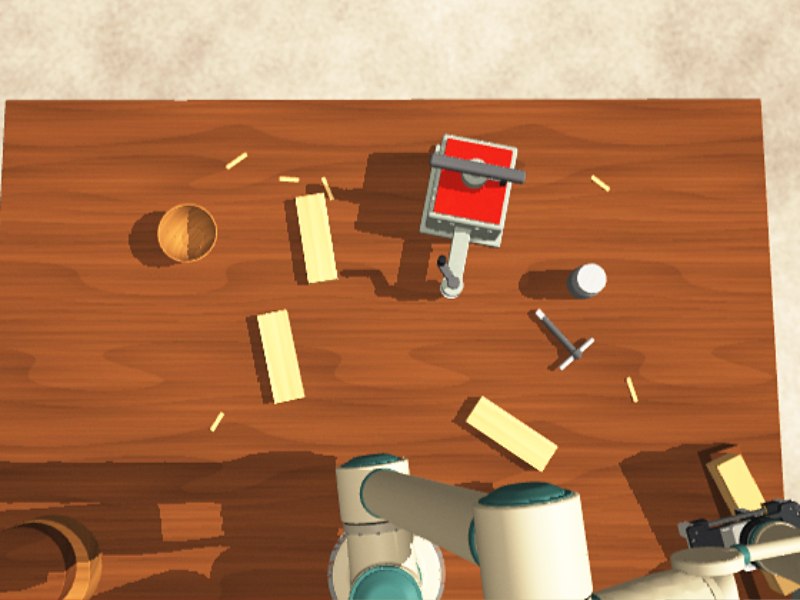

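View pics/b.png

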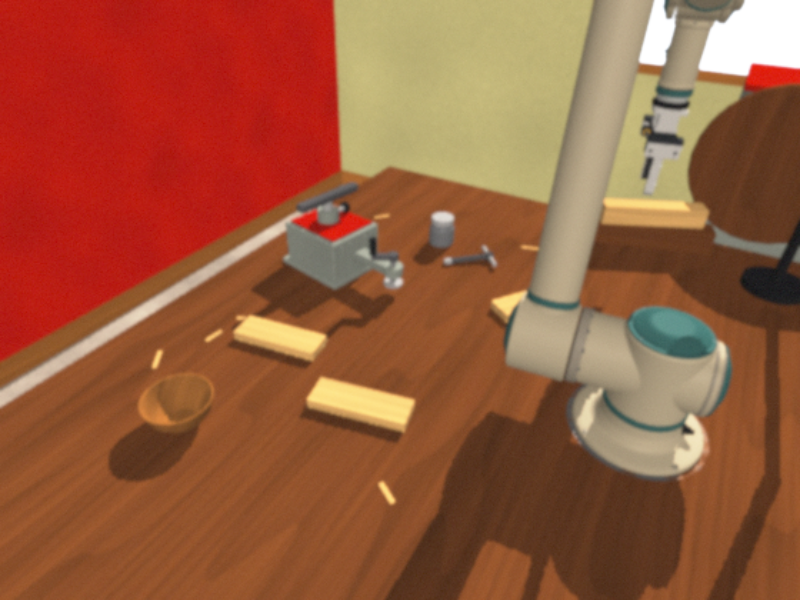

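The top view shows four strip-like blocks (pixels of the 800x600 picture): A (281,356), B (316,238), C (511,434) and D (735,480) under the gripper. Robot's left is +y, which is image left. A, at y≈0.21, lies farthest left, ahead of B at y≈0.14, so A fits. The crank boss is at (452,288) and the pin at (442,262). Next I'll confirm A in a crop and measure it.

```bash
python3 - <<'E'
from h import *
im=np.load('top_im.npy'); w=np.load('top.npy'); ws=np.load('side.npy'); ims=np.load('side_im.npy')
a=cv2.resize(im[125:295,160:260],(400,600),interpolation=cv2.INTER_CUBIC)[:600]
b=cv2.resize(im[85:215,285:375],(400,578),interpolation=cv2.INTER_CUBIC); b=np.vstack([b,np.zeros((22,400,3),np.uint8)])
save('pics/c.png',np.hstack([a,b]))
def rect(w,m):
    p=w[m]; r=cv2.minAreaRect((p[:,:2]*1000).astype(np.float32)); return np.round(r[0],1),np.round(r[1],1),round(r[2],2),len(p)
def box(w,x0,x1,y0,y1,z0,z1):
    return (w[...,0]>x0)&(w[...,0]<x1)&(w[...,1]>y0)&(w[...,1]<y1)&(w[...,2]>z0)&(w[...,2]<z1)
for n,ww in(('top',w),('side',ws)):
    print(n)
    print('strip A',rect(ww,box(ww,.3,.56,.14,.28,.014,.04)))
    m=box(ww,.62,.92,-.32,-.03,.105,.125); print('casting',rect(ww,m))
    m=box(ww,.62,.92,-.32,-.03,.165,.2); print('bar',rect(ww,m))
    m=box(ww,.5,.65,-.2,-.05,.11,.16); p=ww[m]; print('pin',len(p),p.mean(0).round(4),p.max(0),rect(ww,m))
    m=box(ww,.5,.65,-.2,-.05,.085,.108); p=ww[m]; print('crank',np.median(p,0).round(4),rect(ww,m))
    m=box(ww,.5,.66,-.2,-.05,.045,.085); p=ww[m]; print('arm/boss',np.median(p,0).round(4),rect(ww,m))
    m=box(ww,.5,.6,-.2,-.05,.0135,.045); p=ww[m]; print('foot',np.median(p,0).round(4) if len(p) else 0)
# pixels near boss by height
for r in range(180,215,2): print(r,' '.join('%4d'%(1000*z) for z in w[r,302:330,2]))
for r in (180,190,200,208): print(r,w[r,302,:2].round(3),w[r,330,:2].round(3))
E
```

```text
top
strip A (array([428.3, 211.2]), array([180.1,  60.9]), 12.03, 1246)
casting (array([ 759.5, -171.1]), array([149.7, 170. ]), 78.66, 2401)
bar (array([ 767.3, -172.6]), array([179.3,  29.9]), 78.71, 660)
pin 40 [ 0.6008 -0.1075  0.1361] [ 0.60959914 -0.10055526  0.1474936 ] (array([ 601.9, -107.6]), array([14.6, 14.4]), 17.1, 40)
crank [ 0.5742 -0.124   0.1024] (array([ 577.6, -121.9]), array([55.1, 21.9]), 37.42, 124)
arm/boss [ 0.6107 -0.1422  0.0716] (array([ 602.8, -138. ]), array([ 40.9, 119.4]), 80.5, 433)
foot [ 0.5492 -0.1202  0.0291]
side
strip A (array([430.3, 211.3]), array([180.2,  63.6]), 12.75, 1328)
casting (array([ 761.1, -166.5]), array([147.1, 170.4]), 79.66, 861)
bar (array([ 765.8, -171.3]), array([182.2,  25.8]), 78.55, 330)
pin 60 [ 0.6024 -0.1043  0.1273] [ 0.61256856 -0.09699147  0.14275347] (array([ 604. , -106.5]), array([15.9, 18. ]), 31.77, 60)
crank [ 0.5788 -0.1194  0.0991] (array([ 585.2, -121.6]), array([64.1, 27.8]), 22.79, 122)
arm/boss [ 0.5856 -0.1263  0.0685] (array([ 602.3, -134.8]), array([ 45.2, 117.2]), 85.21, 303)
foot [ 0.5617 -0.1246  0.0293]Traceback (most recent call last):
  File "<stdin>", line 20, in <module>
  File "<stdin>", line 20, in <genexpr>
ValueError: cannot convert float NaN to integer
```

View pics/c.png

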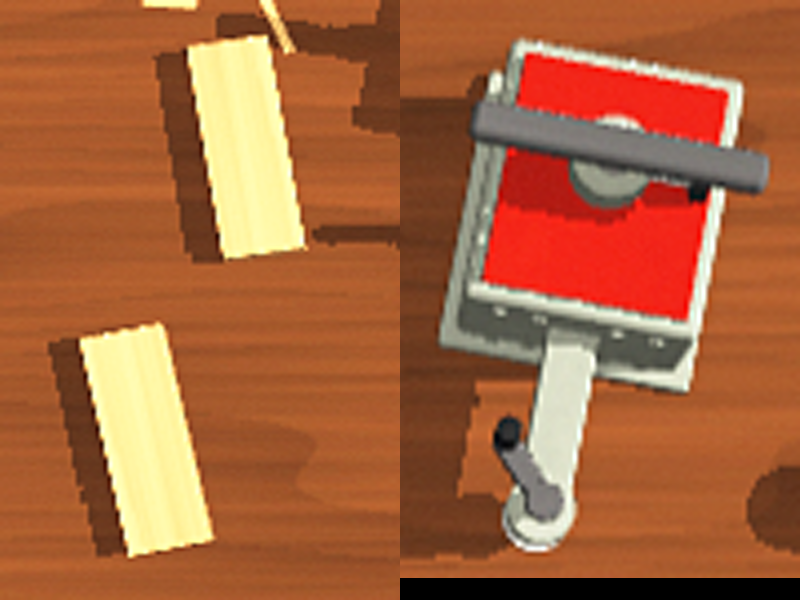

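The crop confirms A: the lower-left block at (147,440) lies farther left than B at (245,145). Its pose is (0.429, 0.211), yaw 12°. The screw axis is near (0.566, -0.132), stand yaw -11.3°, and the pin is at about 35.5°. I'm moving to the near end of A.

>>> {"method": "step_arm", "body": {
  "offset": [
    [0.223,0.755,0],
    [0.223,0.755,0],
    [0.223,0.755,0],
    [0.223,0.755,0],
    [0.223,0.755,0],
    [0.223,0.755,0],
    [0.223,0.755,0],
    [0.223,0.755,0],
    [0.223,0.755,0],
    [0.223,0.755,0],
    [0.223,0.755,0],
    [0.223,0.755,0]
  ],
  "angular": [
    [0,0,-0.02],
    [0,0,-0.02],
    [0,0,-0.02],
    [0,0,-0.02],
    [0,0,-0.02],
    [0,0,-0.02],
    [0,0,-0.02],
    [0,0,-0.02],
    [0,0,-0.02],
    [0,0,-0.02],
    [0,0,-0.02],
    [0,0,-0.02]
  ],
  "jaw": [1,1,1,1,1,1,1,1,1,1,1,1]
}}

```text
time: 1.8
ee_pos: [0.2748, -0.0781, 0.2059]
tool_rot: [179.9, -0.1, 12.2]
ft_force: [1.9, -0.5, 0.4]
opening: 0.0946
grasp_force: 0.0
```

>>> {"method": "step_arm", "body": {
  "offset": [
    [0.081,0.274,-0.12],
    [0.081,0.274,-0.12],
    [0.081,0.274,-0.12],
    [0.081,0.274,-0.12],
    [0.081,0.274,-0.12],
    [0.081,0.274,-0.12],
    [0.081,0.274,-0.12],
    [0.081,0.274,-0.12],
    [0.081,0.274,-0.12],
    [0.081,0.274,-0.12]
  ],
  "angular": [
    [0,0,0],
    [0,0,0],
    [0,0,0],
    [0,0,0],
    [0,0,0],
    [0,0,0],
    [0,0,0],
    [0,0,0],
    [0,0,0],
    [0,0,0]
  ],
  "jaw": [1,1,1,1,1,1,1,1,1,1]
}}

```text
time: 2.63
ee_pos: [0.3554, 0.1945, 0.0851]
tool_rot: [180.0, 0.1, 12.4]
ft_force: [-0.6, -0.4, 0.2]
opening: 0.0938
grasp_force: 0.0
```

```bash
python3 - <<'E'
from h import *
im,d=env.read_camera('side'); save('pics/d.png',cv2.resize(im[130:340,140:420],(800,600),interpolation=cv2.INTER_CUBIC)); s=env.get_state(); print(s['ee_pos'],s['tool_rot'])
E
```

```text
[0.35536226 0.1937071  0.08549534] [1.79955284e+02 6.05946802e-02 1.23098278e+01]
```

View pics/d.png

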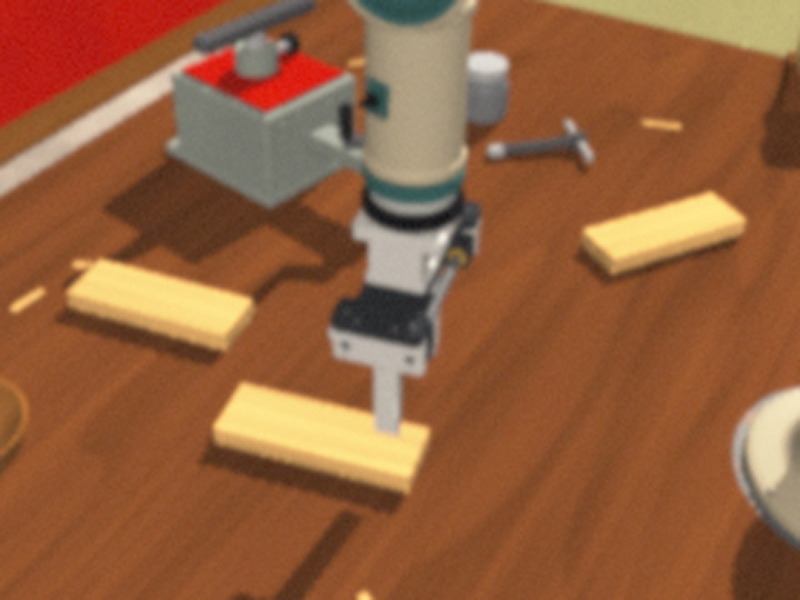

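The gripper hangs over the near (right) end of A. The near finger is at (388,430) and will come down on the camera side of the block. Now I'll lower it and grip.

>>> {"method": "step_arm", "body": {
  "offset": [
    [0,0.001,-0.04],
    [0,0.001,-0.07],
    [0,0.001,-0.08],
    [0,0.001,-0.08],
    [0,0.001,-0.08],
    [0,0.001,-0.08],
    [0,0.001,-0.08],
    [0,0.001,-0.08],
    [0,0.001,-0.08],
    [0,0.001,-0.08],
    [0,0.001,-0.08],
    [0,0.001,-0.08]
  ],
  "angular": [
    [0,0,0],
    [0,0,0],
    [0,0,0],
    [0,0,0],
    [0,0,0],
    [0,0,0],
    [0,0,0],
    [0,0,0],
    [0,0,0],
    [0,0,0],
    [0,0,0],
    [0,0,0]
  ],
  "jaw": [1,1,1,1,0.5,0.5,0.5,0.5,0.5,0.5,0.5,0.5],
  "newtons": 25
}}

```text
time: 3.68
ee_pos: [0.3564, 0.1953, 0.0062]
tool_rot: [180.0, -0.1, 12.3]
ft_force: [-1.7, -1.4, 5.9]
opening: 0.06
grasp_force: 25.0
```

>>> {"method": "step_arm", "body": {
  "offset": [
    [0,0,0.012],
    [0.002,-0.02,0.012],
    [0.002,-0.05,0.012],
    [0.002,-0.085,0.012],
    [0.003,-0.12,0.012],
    [0.003,-0.155,0.012],
    [0.003,-0.19,0.012],
    [0.003,-0.22,0.012],
    [0.004,-0.25,0.012],
    [0.004,-0.27,0.012],
    [0.004,-0.286,0.012],
    [0.004,-0.286,0.012]
  ],
  "angular": [
    [0,0,0],
    [0,0,-0.03],
    [0,0,-0.07],
    [0,0,-0.12],
    [0,0,-0.17],
    [0,0,-0.22],
    [0,0,-0.27],
    [0,0,-0.32],
    [0,0,-0.36],
    [0,0,-0.39],
    [0,0,-0.411],
    [0,0,-0.411]
  ],
  "jaw": [0.5,0.5,0.5,0.5,0.5,0.5,0.5,0.5,0.5,0.5,0.5,0.5]
}}

```text
time: 4.68
ee_pos: [0.3605, -0.0935, 0.0175]
tool_rot: [179.9, -0.1, -11.5]
ft_force: [1.5, -0.8, -1.7]
opening: 0.0596
grasp_force: 25.0
```

```bash
python3 - <<'E'
from h import *
for n in ['top','side']:
    im,w=env.read_camera(n); w=cloud(n,w)
    for o in env.outline_of(n,'strip'):
        k=o['mask']&(w[...,2]>.02)&(w[...,2]<.05); p=w[k]
        if len(p)<50: continue
        r=cv2.minAreaRect((p[:,:2]*1000).astype(np.float32)); 
        A=np.c_[p[:,:2],np.ones(len(p))]; c=np.linalg.lstsq(A,p[:,2],rcond=None)[0]
        print(n,round(o['conf'],2),np.round(o['centre']),np.round(r[0]),np.round(r[1]),round(r[2],1),'z far',np.r_[.52,-.12,1]@c,'z near',np.r_[.37,-.09,1]@c)
    if n=='side':save('pics/e.png',cv2.resize(im[120:300,200:440],(800,600),interpolation=cv2.INTER_CUBIC))
s=env.get_state(); print(s['ee_pos'],s['tool_rot'],s['ft_force'])
E
```

```text
top 0.91 [234. 312.] [ 471. -117.] [ 60. 103.] 78.5 z far 0.030043666041802978 z near 0.031816192146155796
top 0.77 [166. 220.] [669. 140.] [179.  60.] 8.9 z far 0.021443326344343656 z near 0.021782422065809007
top 0.58 [310. 359.] [ 265. -261.] [154.  59.] 56.1 z far 0.022159163534124386 z near 0.022561116223987026
side 0.75 [210. 367.] [ 276. -244.] [170.  59.] 56.4 z far 0.021300778087329456 z near 0.02109849333290927
side 0.56 [216. 299.] [ 434. -100.] [ 73. 183.] 78.7 z far 0.02868898306654453 z near 0.028733853161644854
[ 0.35908095 -0.08987041  0.01727846] [-1.79969063e+02  8.34570656e-02 -1.12541508e+01] [ 0.81096122 -0.29311875 -1.16516454]
```

View pics/e.png

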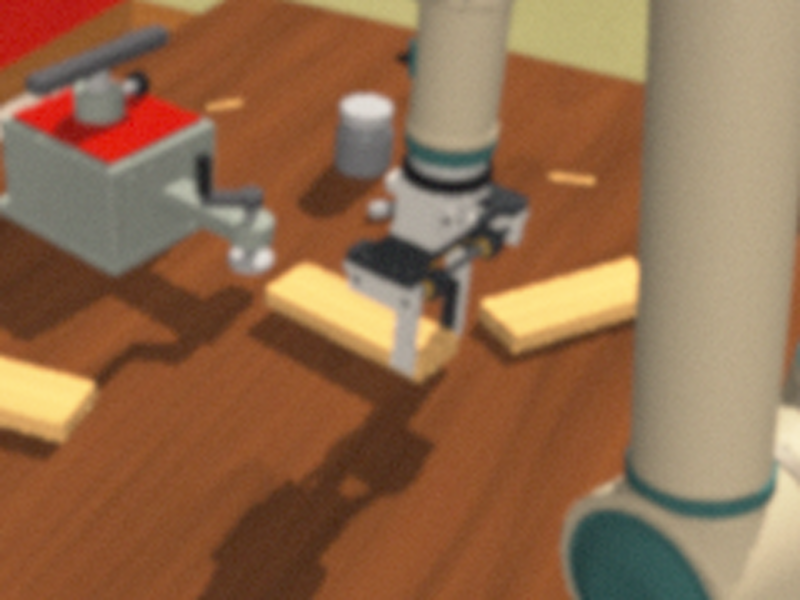

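The strip is held level, about 10 mm up, with its far end at (290,280) pointing at the foot at (250,255). I'll lower it to the bench and compare its lateral offset with the stand's arm in the same camera.

>>> {"method": "step_arm", "body": {
  "offset": [
    [0,0,-0.006],
    [0,0,-0.011],
    [0,0,-0.012],
    [0,0,-0.012]
  ],
  "angular": [
    [0,0,0],
    [0,0,0],
    [0,0,0],
    [0,0,0]
  ],
  "jaw": [0.5,0.5,0.5,0.5]
}}

```text
time: 5.22
ee_pos: [0.3598, -0.09, 0.0057]
tool_rot: [-180.0, 0.0, -11.2]
ft_force: [-1.1, 1.6, 8.2]
opening: 0.0597
grasp_force: 25.0
```

```bash
cat >> h.py <<'E'
def fr(w,ax=(.566,-.132),yaw=-11.3):
    a=np.radians(yaw); x=w[...,0]-ax[0]; y=w[...,1]-ax[1]
    return np.stack([x*np.cos(a)+y*np.sin(a),-x*np.sin(a)+y*np.cos(a),w[...,2]],-1)*1000
def band(f,x0,x1,z0,z1,y=60):
    "per-mm-x lateral extents"
    m=(f[...,0]>x0)&(f[...,0]<x1)&(f[...,2]>z0)&(f[...,2]<z1)&(abs(f[...,1])<y); p=f[m]
    if len(p)<20: return len(p)
    lo,hi=np.percentile(p[:,1],[2,98]); return len(p),'lo %.1f hi %.1f mid %.1f'%(lo,hi,(lo+hi)/2),'x %.1f..%.1f'%tuple(np.percentile(p[:,0],[1,99])),'z %.1f'%np.median(p[:,2])
E
python3 - <<'E'
from h import *
for n in ['top','side']:
  acc=[]
  for i in range(3): im,d=env.read_camera(n); acc.append(np.where(d>0,d,np.nan))
  f=fr(cloud(n,np.nan_to_num(np.nanmedian(acc,0))))
  print(n,'strip top',band(f,-140,-25,14,28)); print('strip far',band(f,-90,-55,14,28))
  print('arm',band(f,35,95,62,82)); print('boss',band(f,-30,30,62,82,40)); print('crankhead',band(f,-20,20,85,108,40)); print('bar',band(f,190,220,170,200,110)); print('pin',band(f,-60,60,112,160))
  print('foot',band(f,-40,10,22,40,40))
s=env.get_state(); print(s['ee_pos'],s['tool_rot'],s['ft_force'],fr(s['ee_pos']))
E
```

```text
top strip top (657, 'lo -28.3 hi 29.2 mid 0.4', 'x -138.6..-47.6', 'z 19.9')
strip far (248, 'lo -28.3 hi 29.4 mid 0.5', 'x -89.3..-55.5', 'z 19.8')
arm (253, 'lo -16.8 hi 16.0 mid -0.4', 'x 35.7..93.6', 'z 71.3')
boss (147, 'lo -19.0 hi 19.1 mid 0.0', 'x -22.3..29.6', 'z 72.5')
crankhead (108, 'lo -10.3 hi 26.4 mid 8.1', 'x -12.4..19.9', 'z 102.8')
bar (660, 'lo -84.9 hi 84.9 mid 0.0', 'x 191.1..215.2', 'z 183.3')
pin (38, 'lo 23.2 hi 37.8 mid 30.5', 'x 23.6..38.4', 'z 140.1')
foot (20, 'lo -14.0 hi 20.3 mid 3.2', 'x -22.6..1.0', 'z 30.5')
side strip top (332, 'lo -26.1 hi 32.2 mid 3.0', 'x -139.3..-45.7', 'z 19.1')
strip far (130, 'lo -27.9 hi 32.0 mid 2.1', 'x -89.3..-55.6', 'z 19.0')
arm (73, 'lo -8.2 hi 18.5 mid 5.1', 'x 35.6..92.8', 'z 69.9')
boss (122, 'lo -17.1 hi 21.5 mid 2.2', 'x -21.3..27.3', 'z 71.7')
crankhead (89, 'lo -8.6 hi 28.3 mid 9.8', 'x -11.9..19.3', 'z 99.2')
bar (298, 'lo -82.1 hi 89.2 mid 3.5', 'x 191.8..214.5', 'z 181.2')
pin (57, 'lo 25.4 hi 38.7 mid 32.1', 'x 26.1..40.0', 'z 126.4')
foot (70, 'lo -16.4 hi 21.5 mid 2.6', 'x -20.6..7.4', 'z 29.3')
[ 0.35976315 -0.08999777  0.00571418] [-1.79983516e+02  1.84150769e-02 -1.11991299e+01] [-1.35706695  1.15250681  8.12800935] [-210.46905767    0.77668856    5.71417939]
```

>>> {"method": "step_arm", "body": {
  "offset": [
    [0.0098,-0.002,0],
    [0.0196,-0.0039,0],
    [0.0294,-0.0059,0],
    [0.0392,-0.0078,0],
    [0.049,-0.0098,0],
    [0.0588,-0.0118,0],
    [0.0686,-0.0137,0],
    [0.0784,-0.0157,0],
    [0.0784,-0.0157,0]
  ],
  "angular": [
    [0,0,0],
    [0,0,0],
    [0,0,0],
    [0,0,0],
    [0,0,0],
    [0,0,0],
    [0,0,0],
    [0,0,0],
    [0,0,0]
  ],
  "jaw": [0.5,0.5,0.5,0.5,0.5,0.5,0.5,0.5,0.5]
}}

```text
time: 6.27
ee_pos: [0.439, -0.1059, 0.0052]
tool_rot: [-180.0, 0.0, -11.2]
ft_force: [0.4, 0.5, 0.0]
opening: 0.0597
grasp_force: 25.0
```

```bash
python3 - <<'E'
from h import *
for n in ['top','side']:
  im,d=env.read_camera(n); f=fr(cloud(n,d))
  print(n,'strip top',band(f,-105,45,14,26)); print('strip far',band(f,22,50,14,26));print('pin',band(f,-60,60,112,160)); print('foot',band(f,-40,10,26,40,40))
  if n=='side':save('pics/f.png',cv2.resize(im[130:250,210:370],(800,600),interpolation=cv2.INTER_CUBIC))
s=env.get_state(); print(s['ft_force'],fr(s['ee_pos']))
E
```

```text
top strip top (225, 'lo -29.7 hi 29.3 mid -0.2', 'x -43.0..31.5', 'z 20.8')
strip far (20, 'lo -28.6 hi 28.3 mid -0.2', 'x 22.9..32.9', 'z 20.7')
pin (38, 'lo 23.4 hi 37.7 mid 30.5', 'x 23.4..37.8', 'z 140.7')
foot (30, 'lo -26.9 hi 23.4 mid -1.8', 'x -36.9..0.9', 'z 28.3')
side strip top (304, 'lo -14.4 hi 31.9 mid 8.7', 'x -101.3..34.7', 'z 19.6')
strip far (24, 'lo -1.9 hi 31.3 mid 14.7', 'x 22.0..35.5', 'z 19.8')
pin (55, 'lo 24.6 hi 40.7 mid 32.6', 'x 23.2..40.3', 'z 129.0')
foot (63, 'lo -17.8 hi 21.5 mid 1.8', 'x -21.8..7.3', 'z 29.6')
[0.26887909 0.93382677 0.58341918] [-129.76914747    0.62693779    5.22364182]
```

View pics/f.png

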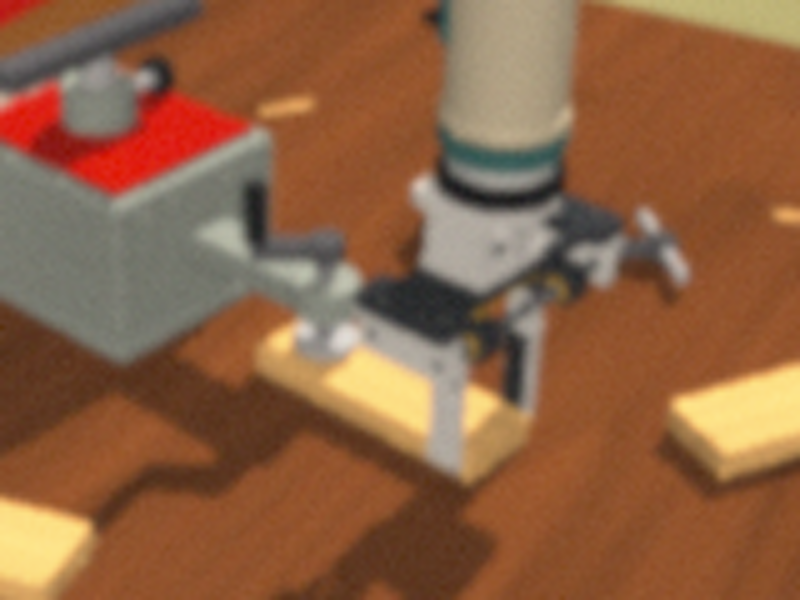

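The strip lies flat and the whole foot at (325,340) is over the wood: strip edges are ±29 mm laterally and its far end is at +33 mm. Next I release, rise, and turn the tool for the crank.

>>> {"method": "step_arm", "body": {
  "offset": [
    [0,0,0],
    [0,0,0],
    [0,0,0],
    [0,0,0],
    [0,0,0.04],
    [0,0,0.08],
    [0,0,0.12],
    [0,0,0.16],
    [0,0,0.2],
    [0.03,0,0.2],
    [0.06,0,0.2],
    [0.1,0,0.2]
  ],
  "angular": [
    [0,0,0],
    [0,0,0],
    [0,0,0],
    [0,0,0],
    [0,0,0],
    [0,0,0],
    [0,0,0],
    [0,0,0.12],
    [0,0,0.24],
    [0,0,0.36],
    [0,0,0.48],
    [0,0,0.6]
  ],
  "jaw": [1,1,1,1,1,1,1,1,1,1,1,1]
}}

```text
time: 7.37
ee_pos: [0.538, -0.1067, 0.2073]
tool_rot: [179.9, -0.1, 23.4]
ft_force: [-0.1, -0.6, -1.3]
opening: 0.0941
grasp_force: 0.0
```

>>> {"method": "step_arm", "body": {
  "offset": [
    [0.01,0,0],
    [0.02,0,0],
    [0.04,0,0],
    [0.06,0,0],
    [0.063,0,0],
    [0.063,0,0],
    [0.063,0,0],
    [0.063,0,0],
    [0.063,0,0],
    [0.063,0,0],
    [0.063,0,0],
    [0.063,0,0]
  ],
  "angular": [
    [0,0,0.12],
    [0,0,0.24],
    [0,0,0.36],
    [0,0,0.48],
    [0,0,0.6],
    [0,0,0.72],
    [0,0,0.84],
    [0,0,0.96],
    [0,0,1.08],
    [0,0,1.2],
    [0,0,1.32],
    [0,0,1.44]
  ],
  "jaw": [1,1,1,1,0.4,0.4,0.4,0.4,0.4,0.4,0.4,0.4]
}}

```text
time: 8.37
ee_pos: [0.6009, -0.1066, 0.2052]
tool_rot: [-180.0, -0.0, 105.9]
ft_force: [-0.0, -0.4, 0.4]
opening: 0.0442
grasp_force: 0.0
```

>>> {"method": "step_arm", "body": {
  "offset": [
    [0,0,0],
    [0,0,0],
    [0,0,0],
    [0,0,0],
    [0,0,0],
    [0,0,0],
    [0,0,0],
    [0,0,0],
    [0,0,0],
    [0,0,0],
    [0,0,0],
    [0,0,0]
  ],
  "angular": [
    [0,0,0.12],
    [0,0,0.24],
    [0,0,0.36],
    [0,0,0.48],
    [0,0,0.6],
    [0,0,0.72],
    [0,0,0.84],
    [0,0,0.96],
    [0,0,1.08],
    [0,0,1.2],
    [0,0,1.32],
    [0,0,1.44]
  ],
  "jaw": [0.4,0.4,0.4,0.4,0.4,0.4,0.4,0.4,0.4,0.4,0.4,0.4]
}}

```text
time: 9.37
ee_pos: [0.601, -0.1066, 0.2052]
tool_rot: [180.0, -0.0, -171.6]
ft_force: [0.3, 0.3, 0.4]
opening: 0.0377
grasp_force: 0.0
```

```bash
python3 - <<'E'
from h import *
n='side'
im,d=env.read_camera(n); f=fr(cloud(n,d))
print(n,'strip top',band(f,-165,45,14,26)); print('strip far',band(f,22,50,14,26));print('pin',band(f,-60,60,112,160)); print('foot',band(f,-40,10,26,40,40))
s=env.get_state(); print(s['q'],s['ee_pos'],s['tool_rot'],s['ft_force'],fr(s['ee_pos']))
E
```

```text
side strip top (572, 'lo -27.1 hi 31.4 mid 2.2', 'x -144.6..31.7', 'z 19.0')
strip far (21, 'lo -3.2 hi 29.7 mid 13.2', 'x 22.8..34.5', 'z 19.4')
pin (56, 'lo 24.8 hi 39.9 mid 32.3', 'x 23.7..40.7', 'z 129.0')
foot (61, 'lo -17.2 hi 23.3 mid 3.0', 'x -20.3..7.6', 'z 29.8')
[-1.65925024e+01  1.88897754e+01  8.17413350e+01 -6.34378594e-03
  7.93957163e+01 -1.15220528e+02] [ 0.60096574 -0.10669899  0.20520148] [ 1.79994210e+02 -2.69261792e-02 -1.71370804e+02] [ 0.00577033 -0.83409842  0.2843802 ] [ 29.33028538  31.66194625 205.20148284]
```

>>> {"method": "step_arm", "body": {
  "offset": [
    [0.001,0,0],
    [0.001,0,0],
    [0.001,0,0],
    [0.001,0,0],
    [0.001,0,-0.04],
    [0.001,0,-0.08],
    [0.001,0,-0.097],
    [0.001,0,-0.097],
    [0.001,0,-0.097],
    [0.001,0,-0.097],
    [0.001,0,-0.097],
    [0.001,0,-0.097]
  ],
  "angular": [
    [0,0,0.12],
    [0,0,0.24],
    [0,0,0.36],
    [0,0,0.45],
    [0,0,0.45],
    [0,0,0.45],
    [0,0,0.45],
    [0,0,0.45],
    [0,0,0.45],
    [0,0,0.45],
    [0,0,0.45],
    [0,0,0.45]
  ],
  "jaw": [0.4,0.4,0.4,0.4,0.4,0.4,0.4,0.22,0.22,0.22,0.22,0.22],
  "newtons": 3
}}

```text
time: 10.42
ee_pos: [0.6036, -0.107, 0.1105]
tool_rot: [-179.8, 0.1, -146.1]
ft_force: [0.7, 0.8, -0.1]
opening: 0.0206
grasp_force: 0.0
```

```bash
python3 - <<'E'
from h import *
im,d=env.read_camera('side'); save('pics/g.png',cv2.resize(im[130:250,210:370],(800,600),interpolation=cv2.INTER_CUBIC))
s=env.get_state(); print(s['q'][5],s['ee_pos'],s['tool_rot'],s['ft_force'],s['opening'],fr(s['ee_pos']))
E
```

```text
-140.40858986803616 [ 0.6033005  -0.10687655  0.11021889] [-1.79863028e+02  1.18983534e-01 -1.46145684e+02] [-0.2663194   0.07052535  0.24342313] 0.02073963757565861 [ 31.65457503  31.94530872 110.21888704]
```

View pics/g.png

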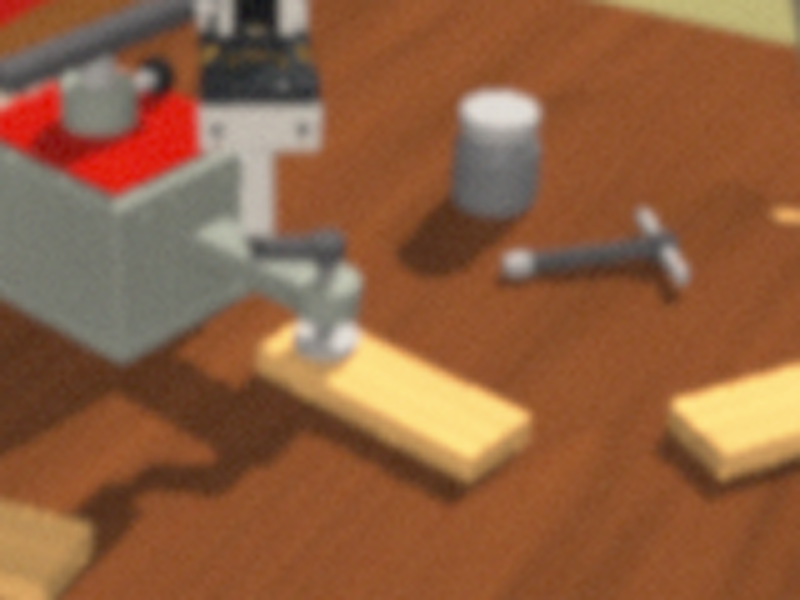

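The near finger at (257,190) hides the pin, so the pin is between the fingers with no side force, and the strip lies free and flat. Next I work out the arc tables, clockwise about the axis.

```bash
cat >> h.py <<'E'
def arc(phi,total,rows,R=.045):
    t=np.radians(total)*np.arange(1,rows+1)/rows; a=np.radians(phi)
    print(phi,'offset',[[round(R*(np.cos(a-x)-np.cos(a)),4),round(R*(np.sin(a-x)-np.sin(a)),4),0] for x in t],'ang',[[0,0,-round(x,3)] for x in t])
E
python3 -c "
from h import *
arc(33.9,60,12);arc(-26.1,40,8)
for k in range(8): arc(-66.1-20*k,20,5)"
```

```text
33.9 offset [[np.float64(0.002), np.float64(-0.0034), 0], [np.float64(0.0038), np.float64(-0.0069), 0], [np.float64(0.0052), np.float64(-0.0105), 0], [np.float64(0.0063), np.float64(-0.0143), 0], [np.float64(0.0071), np.float64(-0.0181), 0], [np.float64(0.0075), np.float64(-0.022), 0], [np.float64(0.0076), np.float64(-0.026), 0], [np.float64(0.0074), np.float64(-0.0299), 0], [np.float64(0.0068), np.float64(-0.0338), 0], [np.float64(0.0059), np.float64(-0.0376), 0], [np.float64(0.0046), np.float64(-0.0413), 0], [np.float64(0.0031), np.float64(-0.0449), 0]] ang [[0, 0, np.float64(-0.087)], [0, 0, np.float64(-0.175)], [0, 0, np.float64(-0.262)], [0, 0, np.float64(-0.349)], [0, 0, np.float64(-0.436)], [0, 0, np.float64(-0.524)], [0, 0, np.float64(-0.611)], [0, 0, np.float64(-0.698)], [0, 0, np.float64(-0.785)], [0, 0, np.float64(-0.873)], [0, 0, np.float64(-0.96)], [0, 0, np.float64(-1.047)]]
-26.1 offset [[np.float64(-0.0019), np.float64(-0.0034), 0], [np.float64(-0.0041), np.float64(-0.0067), 0], [np.float64(-0.0065), np.float64(-0.0098), 0], [np.float64(-0.0092), np.float64(-0.0126), 
[... 2802 characters left out ...]
[np.float64(0.0011), np.float64(0.0062), 0], [np.float64(0.002), np.float64(0.0092), 0], [np.float64(0.0031), np.float64(0.0121), 0], [np.float64(0.0043), np.float64(0.015), 0]] ang [[0, 0, np.float64(-0.07)], [0, 0, np.float64(-0.14)], [0, 0, np.float64(-0.209)], [0, 0, np.float64(-0.279)], [0, 0, np.float64(-0.349)]]
-206.1 offset [[np.float64(0.0015), np.float64(0.0028), 0], [np.float64(0.0031), np.float64(0.0054), 0], [np.float64(0.005), np.float64(0.008), 0], [np.float64(0.007), np.float64(0.0104), 0], [np.float64(0.0092), np.float64(0.0126), 0]] ang [[0, 0, np.float64(-0.07)], [0, 0, np.float64(-0.14)], [0, 0, np.float64(-0.209)], [0, 0, np.float64(-0.279)], [0, 0, np.float64(-0.349)]]
```

>>> {"method": "step_arm", "body": {
  "offset": [
    [0.002,-0.0034,0],
    [0.0038,-0.0069,0],
    [0.0052,-0.0105,0],
    [0.0063,-0.0143,0],
    [0.0071,-0.0181,0],
    [0.0075,-0.022,0],
    [0.0076,-0.026,0],
    [0.0074,-0.0299,0],
    [0.0068,-0.0338,0],
    [0.0059,-0.0376,0],
    [0.0046,-0.0413,0],
    [0.0031,-0.0449,0]
  ],
  "angular": [
    [0,0,-0.087],
    [0,0,-0.175],
    [0,0,-0.262],
    [0,0,-0.349],
    [0,0,-0.436],
    [0,0,-0.524],
    [0,0,-0.611],
    [0,0,-0.698],
    [0,0,-0.785],
    [0,0,-0.873],
    [0,0,-0.96],
    [0,0,-1.047]
  ],
  "jaw": [0.22,0.22,0.22,0.22,0.22,0.22,0.22,0.22,0.22,0.22,0.22,0.22]
}}

```text
time: 11.47
ee_pos: [0.6059, -0.1513, 0.1093]
tool_rot: [179.9, 0.1, 153.6]
ft_force: [0.3, 1.9, -0.3]
opening: 0.0207
grasp_force: 0.6
```

```bash
cat > chk.py <<'E'
from h import *
F=[];fo=[]
for n in ['side','side','side','top','top']:
  im,d=env.read_camera(n); s=env.get_state(); F.append(s['ft_force']); f=fr(cloud(n,d))
  fo.append(band(f,-40,10,25,40,30)); 
print(*[x[-1] if not isinstance(x,int) else x for x in fo]); print('crank',n,band(f,-60,60,88,108,60))
s=env.get_state(); p=fr(s['ee_pos']); yaw=s['tool_rot'][2]
a=np.radians(yaw+180-90); t=np.array([np.cos(a),np.sin(a)])
F=np.mean(F,0); print('F',F.round(2),'push(cw)',-(F[:2]@t).round(2),'radial',np.hypot(p[0],p[1]).round(1),'phi',(np.degrees(np.arctan2(p[1],p[0]))-11.3).round(1),'yaw',yaw.round(1),'grip',s['grasp_force'],s['opening'],s['time'])
E
python3 chk.py
```

```text
z 29.1 z 28.7 z 29.0 z 28.5 z 28.0
crank top (121, 'lo -14.2 hi 9.7 mid -2.2', 'x -12.4..37.1', 'z 101.5')
F [ 0.03  0.1  -0.24] push(cw) 0.1 radial 44.1 phi -26.3 yaw 154.0 grip 0.0 0.020131066261023376 11.7167
```

>>> {"method": "step_arm", "body": {
  "offset": [
    [-0.0019,-0.0034,0],
    [-0.0041,-0.0067,0],
    [-0.0065,-0.0098,0],
    [-0.0092,-0.0126,0],
    [-0.0122,-0.0152,0],
    [-0.0153,-0.0176,0],
    [-0.0187,-0.0196,0],
    [-0.0222,-0.0213,0]
  ],
  "angular": [
    [0,0,-0.087],
    [0,0,-0.175],
    [0,0,-0.262],
    [0,0,-0.349],
    [0,0,-0.436],
    [0,0,-0.524],
    [0,0,-0.611],
    [0,0,-0.698]
  ],
  "jaw": [0.22,0.22,0.22,0.22,0.22,0.22,0.22,0.22]
}}

```text
time: 12.38
ee_pos: [0.5835, -0.1724, 0.1086]
tool_rot: [179.9, -0.0, 113.7]
ft_force: [0.9, 0.6, -0.5]
opening: 0.0208
grasp_force: 0.5
```

```bash
python3 chk.py
```

```text
z 28.5 z 28.1 z 28.1 8 13
crank top (70, 'lo -26.6 hi -1.7 mid -14.1', 'x -12.5..23.1', 'z 100.5')
F [ 0.15  0.19 -0.13] push(cw) 0.22 radial 44.3 phi -66.9 yaw 114.0 grip 0.0 0.020858107864546446 12.6333
```

>>> {"method": "step_arm", "body": {
  "offset": [
    [-0.0029,-0.0012,0],
    [-0.0059,-0.0021,0],
    [-0.009,-0.0029,0],
    [-0.012,-0.0034,0],
    [-0.0152,-0.0038,0]
  ],
  "angular": [
    [0,0,-0.07],
    [0,0,-0.14],
    [0,0,-0.209],
    [0,0,-0.279],
    [0,0,-0.349]
  ],
  "jaw": [0.22,0.22,0.22,0.22,0.22]
}}

```text
time: 13.05
ee_pos: [0.5685, -0.1763, 0.1085]
tool_rot: [179.9, -0.0, 93.8]
ft_force: [0.9, 0.5, -1.5]
opening: 0.0207
grasp_force: 0.5
```

>>> {"method": "step_arm", "body": {
  "offset": [
    [-0.0031,-0.0001,0],
    [-0.0063,0,0],
    [-0.0094,0.0003,0],
    [-0.0125,0.0009,0],
    [-0.0155,0.0017,0]
  ],
  "angular": [
    [0,0,-0.07],
    [0,0,-0.14],
    [0,0,-0.209],
    [0,0,-0.279],
    [0,0,-0.349]
  ],
  "jaw": [0.22,0.22,0.22,0.22,0.22]
}}

```text
time: 13.47
ee_pos: [0.5531, -0.1748, 0.1086]
tool_rot: [179.9, -0.0, 73.8]
ft_force: [1.2, 0.3, 0.2]
opening: 0.0205
grasp_force: 0.5
```

```bash
python3 chk.py
```

```text
z 27.7 z 27.5 z 27.4 17 18
crank top 6
F [-0.03 -0.29 -0.39] push(cw) 0.06 radial 44.9 phi -107.4 yaw 74.0 grip 0.0 0.02078861429338462 13.7167
```

>>> {"method": "step_arm", "body": {
  "offset": [
    [-0.003,0.001,0],
    [-0.0059,0.0022,0],
    [-0.0087,0.0035,0],
    [-0.0114,0.0051,0],
    [-0.014,0.0069,0]
  ],
  "angular": [
    [0,0,-0.07],
    [0,0,-0.14],
    [0,0,-0.209],
    [0,0,-0.279],
    [0,0,-0.349]
  ],
  "jaw": [0.22,0.22,0.22,0.22,0.22]
}}

```text
time: 14.13
ee_pos: [0.5391, -0.1681, 0.1085]
tool_rot: [179.9, -0.0, 53.8]
ft_force: [0.9, -1.7, -1.1]
opening: 0.0202
grasp_force: 0.5
```

```bash
python3 chk.py
```

```text
z 27.2 z 27.1 z 27.6 10 13
crank top 5
F [ 0.63  0.16 -0.47] push(cw) 0.42 radial 45.3 phi -127.3 yaw 54.0 grip 0.0 0.020535752193942887 14.3833
```

>>> {"method": "step_arm", "body": {
  "offset": [
    [-0.0025,0.0019,0],
    [-0.0048,0.004,0],
    [-0.007,0.0063,0],
    [-0.009,0.0087,0],
    [-0.0108,0.0113,0]
  ],
  "angular": [
    [0,0,-0.07],
    [0,0,-0.14],
    [0,0,-0.209],
    [0,0,-0.279],
    [0,0,-0.349]
  ],
  "jaw": [0.22,0.22,0.22,0.22,0.22]
}}

```text
time: 14.8
ee_pos: [0.5282, -0.157, 0.1085]
tool_rot: [179.9, -0.0, 33.8]
ft_force: [0.8, -1.2, -1.3]
opening: 0.0205
grasp_force: 0.5
```

```bash
python3 chk.py
```

```text
z 27.3 z 27.1 z 27.4 3 5
crank top 0
F [-0.1   0.09  0.01] push(cw) -0.13 radial 45.6 phi -147.1 yaw 34.0 grip 0.0 0.02094263689104344 15.05
```

>>> {"method": "step_arm", "body": {
  "offset": [
    [-0.0017,0.0027,0],
    [-0.0031,0.0054,0],
    [-0.0044,0.0083,0]
  ],
  "angular": [
    [0,0,-0.07],
    [0,0,-0.14],
    [0,0,-0.209]
  ],
  "jaw": [0.22,0.22,0.22]
}}

```text
time: 15.3
ee_pos: [0.5237, -0.1488, 0.1085]
tool_rot: [179.9, -0.0, 21.8]
ft_force: [-0.2, -0.9, -0.3]
opening: 0.0203
grasp_force: 0.5
```

```bash
python3 chk.py; python3 -c "
from h import *
for k in range(8): arc(-158.1-12*k,12,3)" | sed 's/np.float64//g'
```

```text
z 27.6 z 27.3 z 27.4 0 0
crank top 0
F [-0.26 -0.31 -0.01] push(cw) 0.19 radial 45.8 phi -158.9 yaw 22.0 grip 0.0 0.020789531674615922 15.55
-158.1 offset [[(-0.0011), (0.003), 0], [(-0.0019), (0.006), 0], [(-0.0026), (0.009), 0]] ang [[0, 0, (-0.07)], [0, 0, (-0.14)], [0, 0, (-0.209)]]
-170.1 offset [[(-0.0004), (0.0031), 0], [(-0.0006), (0.0062), 0], [(-0.0006), (0.0094), 0]] ang [[0, 0, (-0.07)], [0, 0, (-0.14)], [0, 0, (-0.209)]]
-182.1 offset [[(0.0002), (0.0031), 0], [(0.0007), (0.0062), 0], [(0.0013), (0.0093), 0]] ang [[0, 0, (-0.07)], [0, 0, (-0.14)], [0, 0, (-0.209)]]
-194.1 offset [[(0.0009), (0.003), 0], [(0.002), (0.006), 0], [(0.0032), (0.0088), 0]] ang [[0, 0, (-0.07)], [0, 0, (-0.14)], [0, 0, (-0.209)]]
-206.1 offset [[(0.0015), (0.0028), 0], [(0.0031), (0.0054), 0], [(0.005), (0.008), 0]] ang [[0, 0, (-0.07)], [0, 0, (-0.14)], [0, 0, (-0.209)]]
-218.1 offset [[(0.002), (0.0024), 0], [(0.0042), (0.0047), 0], [(0.0065), (0.0068), 0]] ang [[0, 0, (-0.07)], [0, 0, (-0.14)], [0, 0, (-0.209)]]
-230.1 offset [[(0.0025), (0.0019), 0], [(0.0051), (0.0037), 0], [(0.0078), (0.0052), 0]] ang [[0, 0, (-0.07)], [0, 0, (-0.14)], [0, 0, (-0.209)]]
-242.1 offset [[(0.0028), (0.0014), 0], [(0.0057), (0.0025), 0], [(0.0087), (0.0035), 0]] ang [[0, 0, (-0.07)], [0, 0, (-0.14)], [0, 0, (-0.209)]]
```

>>> {"method": "step_arm", "body": {
  "offset": [
    [-0.0011,0.003,0],
    [-0.0019,0.006,0],
    [-0.0026,0.009,0]
  ],
  "angular": [
    [0,0,-0.07],
    [0,0,-0.14],
    [0,0,-0.209]
  ],
  "jaw": [0.22,0.22,0.22]
}}

```text
time: 15.8
ee_pos: [0.521, -0.1398, 0.1085]
tool_rot: [180.0, -0.0, 9.8]
ft_force: [0.2, -0.4, -0.5]
opening: 0.0206
grasp_force: 0.5
```

```bash
python3 chk.py; python3 - <<'E'
from h import *
im,d=env.read_camera('side'); save('pics/i.png',cv2.resize(im[130:250,210:370],(800,600),interpolation=cv2.INTER_CUBIC))
E
```

```text
z 27.5 z 27.1 z 26.8 0 0
crank top 0
F [-0.14 -0.02  0.13] push(cw) -0.01 radial 46.0 phi -170.7 yaw 10.1 grip 0.0 0.020625375774527298 16.05
```

View pics/i.png

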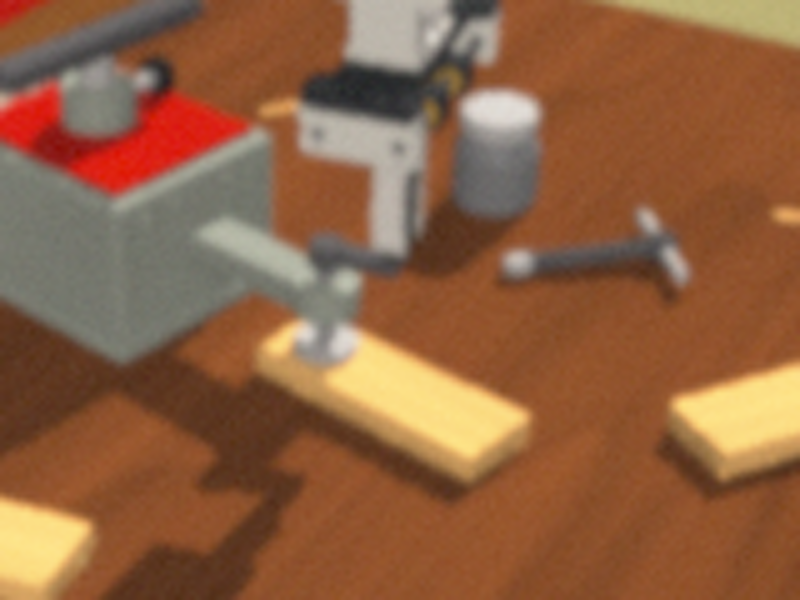

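The crank (at 355,255) has followed round with its pin between the fingers. The foot at (325,340) is just above the strip, and the push is still at its free level. I'll continue in 12° steps.

>>> {"method": "step_arm", "body": {
  "offset": [
    [-0.0004,0.0031,0],
    [-0.0006,0.0062,0],
    [-0.0006,0.0094,0]
  ],
  "angular": [
    [0,0,-0.07],
    [0,0,-0.14],
    [0,0,-0.209]
  ],
  "jaw": [0.22,0.22,0.22]
}}

```text
time: 16.35
ee_pos: [0.5202, -0.1305, 0.1084]
tool_rot: [180.0, -0.0, -2.2]
ft_force: [0.7, -1.8, -0.0]
opening: 0.0207
grasp_force: 0.5
```

>>> {"method": "step_arm", "body": {
  "offset": [
    [0.0002,0.0031,0],
    [0.0007,0.0062,0],
    [0.0013,0.0093,0]
  ],
  "angular": [
    [0,0,-0.07],
    [0,0,-0.14],
    [0,0,-0.209]
  ],
  "jaw": [0.22,0.22,0.22]
}}

```text
time: 16.6
ee_pos: [0.5215, -0.1215, 0.1084]
tool_rot: [179.9, -0.0, -14.1]
ft_force: [0.2, -2.8, -1.7]
opening: 0.021
grasp_force: 1.1
```

The pad force rose from 0.5 to 1.1 N and the tangential force to about 2.7 N, so the foot now bears on the wood. One more small 4° step will make the contact definite.

>>> {"method": "step_arm", "body": {
  "offset": [
    [0.0004,0.0015,0],
    [0.0009,0.003,0]
  ],
  "angular": [
    [0,0,-0.035],
    [0,0,-0.07]
  ],
  "jaw": [0.22,0.22]
}}

```text
time: 16.77
ee_pos: [0.5223, -0.1188, 0.1084]
tool_rot: [179.9, -0.0, -18.0]
ft_force: [-0.4, -2.9, -0.9]
opening: 0.0206
grasp_force: 1.5
```

```bash
python3 chk.py
```

```text
z 27.1 z 27.2 z 27.0 0 0
crank top 0
F [-0.4  -2.93 -1.41] push(cw) 2.91 radial 45.8 phi 162.7 yaw -17.9 grip 1.4548783376812935 0.02057983132550851 17.0167
```

The push is steady at 2.9 N, which implies roughly 10 N on the foot. I'll back the finger off, open and withdraw upward.

>>> {"method": "step_arm", "body": {
  "offset": [
    [-0.0007,-0.0022,0],
    [-0.0007,-0.0022,0],
    [-0.0007,-0.0022,0],
    [-0.0007,-0.0022,0],
    [-0.0007,-0.0022,0.02],
    [-0.0007,-0.0022,0.05],
    [-0.0007,-0.0022,0.09],
    [-0.0007,-0.0022,0.13],
    [-0.05,-0.0022,0.13],
    [-0.09,-0.0022,0.13],
    [-0.13,-0.0022,0.13],
    [-0.13,-0.0022,0.13]
  ],
  "angular": [
    [0,0,0.045],
    [0,0,0.045],
    [0,0,0.045],
    [0,0,0.045],
    [0,0,0.045],
    [0,0,0.045],
    [0,0,0.045],
    [0,0,0.045],
    [0,0,0.045],
    [0,0,0.045],
    [0,0,0.045],
    [0,0,0.045]
  ],
  "jaw": [0.22,0.4,0.4,0.4,0.4,0.4,0.4,0.4,0.4,0.4,0.4,0.4]
}}

```text
time: 18.02
ee_pos: [0.3854, -0.1179, 0.2384]
tool_rot: [180.0, 0.3, -15.5]
ft_force: [-0.5, 0.1, -0.9]
opening: 0.0376
grasp_force: 0.0
```

```bash
python3 - <<'E'
from h import *
im,d=env.read_camera('side'); f=fr(cloud('side',d)); print(band(f,-165,45,14,24)); print('pin',band(f,-60,60,108,160)); print('foot',band(f,-40,10,24,40,30))
save('pics/j.png',cv2.resize(im[130:250,210:370],(800,600),interpolation=cv2.INTER_CUBIC))
im,d=env.read_camera('top'); f=fr(cloud('top',d)); print('pin top',band(f,-60,60,108,160))
print(env.get_state()['ft_force'],env.get_state()['time'])
E
```

```text
(565, 'lo -27.1 hi 31.4 mid 2.2', 'x -144.3..32.4', 'z 19.1')
pin (54, 'lo -4.8 hi 11.2 mid 3.2', 'x -52.3..-36.2', 'z 126.8')
foot (60, 'lo -18.9 hi 22.5 mid 1.8', 'x -20.3..8.8', 'z 26.5')
pin top (33, 'lo -5.6 hi 8.3 mid 1.4', 'x -53.6..-39.3', 'z 136.3')
[0.83213283 0.01032641 1.10998564] 18.1167
```

View pics/j.png

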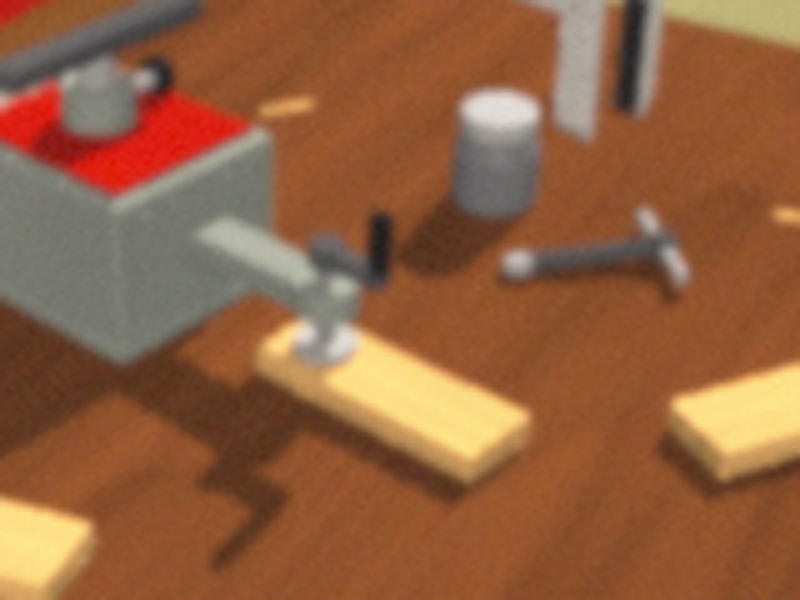

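The foot at (325,343) rests on the strip, which lies flat and hasn't moved. The crank pin at (380,245) is free and the gripper is clear, so I'm handing in.

```bash
python3 -c "
from rig import env
print(env.close_job())"
```

```text
the job is handed in; nothing more can be done
None
```

I've handed the job in: the strip lies flat under the foot with the whole foot on the wood, and the foot is screwed down to light contact (about 10 N, estimated from the push on the crank), with the gripper clear; no verdict came back.

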